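# Start up the booth at its switch boxes

### The arm

A 6-joint arm with a two-finger parallel gripper is mounted at the origin on a cart in front of the work surface, level with it; the furniture and walls round the work are solid. World frame = base frame: x ahead of the robot, y to its left, z up, the work surface at z = 0. Lengths are in m, angles in rad, forces in N, time in s.
With the tool pointing down it reaches from about 0.35 to 0.775 m from the base axis. Payload 5.5 kg.
Tool frame: the origin (TCP) lies midway between the tips of the shut fingers; the grasp point (between the pads) lies grasp_offset behind it (grasp_offset is the distance from the TCP to the grasp point, in m); z points along the fingers, y is the line along which they close (so a half turn about z gives the same grasp; the last joint's range is limited). The gripper opens to 85 mm and grips with 20 to 120 N. Pads are 22 mm wide; open, the fingers measure 114 mm over their backs; the gripper's body (76 mm by 85 mm) begins 54 mm behind the grasp point. The pads swing forward as they close: fully open they stand 13 mm farther back than shut.
Start: joints at [-1.382, 0.313, 0.046, 1.304, 0, 1.431], TCP at [0.186, -0.544, 0.231] pointing down, gripper open.
Joint ranges: [-2.76, 2.76], [-0.86, 1.69], [-1.03, 1.26], [-2.2, 2.34], [-1.47, 1.5], [-3.14, 3.14]. Speed limits (rad/s): [2.57, 2.57, 3.14, 3.14, 3.14, 3.14].

### API

Orientations are given as a unit quaternion [w, x, y, z].
In Python, from workcell import * gives the robot as it stands.
- The arm moves only by the tool step_arm, never from a script. Its argument "deltas" is a list of rows, each a list of 7 numbers: the shift along the world's x, y, z in mm, then the turn, a rotation vector about the world's x, y, z in degrees, then the gripper's target within -1 to 1 (fully open at 1, half-way at 0, shut at -1). A call has 1 to 5 rows; each row shifts and turns the commanded pose from where the row before left it; what a row does not reach is not made up. A row lasts 1/10 s, in which the tool goes at most 50 mm and 8.59 degrees, less where a joint would pass 70% of its speed; a pose out of reach is approached as far as the arm can. A call is refused whole if a number of a shift passes 50 or a number of a turn 8.59, either way. A call with a gripper value outside its range is refused whole. The fingers move at their own pace and stop on an object; "newtons" is the grip in N (left out, the last holds). Time passes only in rows, so rows that do not move let the fingers close. It gives the time, the measured TCP pose, the force, the opening and the grip force at its end, in the units of the state.
- get_state(): the state, without advancing time (a new reading comes with each control period).
- read_camera(name): name is "side" or "top"; returns a dict with "image" (420x560x3 uint8, red, green, blue), "z_map" (420x560 float32, m along the optical axis (not along the pixel's ray), 0 where there is no reading), "K" (3x3 intrinsics, pixels), "world_from_camera" (4x4, takes a point from camera to world coordinates). Camera axes: x right, y down, z forward; pixel columns grow to the right and rows downward; lengths in m; the calibration is good to about 2 mm. A picture is of the moment at which its call begins.
- hand_in(): hands the job in; it is judged then, once.
The state is a dict: "clock": time; "joint_pos": joint angles; "qvel": joint speeds; "tau": joint torques, N m; "tcp_pos": TCP position; "orientation": TCP orientation; "wrist_force": force on the tool from outside, world axes, zero at the start; "ft_torque": the same for the moment, N m; "finger_gap": finger opening in m; "grip_force": force on a finger pad.
Only numpy, scipy, OpenCV 4.12 (cv2) and the standard library are available. Lean on these libraries where they do the work, as an engineer would, in place of code of your own. Each camera call takes 0.05 s, during which the arm holds its last target. There are 200 camera calls.

### The job

Start up the vaccination booth at its four switch boxes: with the fingertips, lightly press down the large round key, then the square key, then the long bar key, in that order, each well down, so that it stays there. Leave the small round key up. Do not lift or shove the boxes, and leave the other things on the table where they are.

Things in the scene. Friction and masses are not known exactly. Their poses are not given: they have to be found in the camera images.
- box_large: loose grey switch box on rubber feet, 70 (x) x 90 (y) x 30 mm high, about 0.45 kg, with a large round key, 42 mm across, white, at the middle of its top; origin at the centre of its underside on the table, z up. The four boxes are alike but for the key, stand level on the table and lie anywhere among one another.
- key_large_top (a point): centre of the flat top of a large round key, 42 mm across (first to be pressed); it moves with the key. With the key up it is 50 mm above the table, 20 mm above the top of its box. The cap is cushioned: it gives about 0.5 mm per N (up to 7 mm) on top of the key's own travel and springs back when let go.
- key_large (a joint): how far this key (a large round key, 42 mm across) has been pushed straight down, in m: 0 = up, 0.010 = the stop. No return spring: it slides against about 3 N of friction (the cushioned cap gives about 1.5 mm first) and stays at the depth to which it was pushed. 4 to 8 N is plenty; over 20 N is too hard. It counts as down beyond 0.006 and as still up below 0.003.
- box_square: loose grey switch box on rubber feet, 70 (x) x 90 (y) x 30 mm high, about 0.45 kg, with a square key, 34 x 34 mm, white, at the middle of its top; origin at the centre of its underside on the table, z up. The four boxes are alike but for the key, stand level on the table and lie anywhere among one another.
- key_square_top (a point): centre of the flat top of a square key, 34 x 34 mm (second to be pressed); it moves with the key. With the key up it is 50 mm above the table, 20 mm above the top of its box. The cap is cushioned: it gives about 0.5 mm per N (up to 7 mm) on top of the key's own travel and springs back when let go.
- key_square (a joint): how far this key (a square key, 34 x 34 mm) has been pushed straight down, in m: 0 = up, 0.010 = the stop. No return spring: it slides against about 3 N of friction (the cushioned cap gives about 1.5 mm first) and stays at the depth to which it was pushed. 4 to 8 N is plenty; over 20 N is too hard. It counts as down beyond 0.006 and as still up below 0.003.
- box_bar: loose grey switch box on rubber feet, 70 (x) x 90 (y) x 30 mm high, about 0.45 kg, with a long bar-shaped key, 20 mm (x) by 66 mm (y), white, at the middle of its top; origin at the centre of its underside on the table, z up. The four boxes are alike but for the key, stand level on the table and lie anywhere among one another.
- key_bar_top (a point): centre of the flat top of a long bar-shaped key, 20 mm (x) by 66 mm (y) (third to be pressed); it moves with the key. With the key up it is 50 mm above the table, 20 mm above the top of its box. The cap is cushioned: it gives about 0.5 mm per N (up to 7 mm) on top of the key's own travel and springs back when let go.
- key_bar (a joint): how far this key (a long bar-shaped key, 20 mm (x) by 66 mm (y)) has been pushed straight down, in m: 0 = up, 0.010 = the stop. No return spring: it slides against about 3 N of friction (the cushioned cap gives about 1.5 mm first) and stays at the depth to which it was pushed. 4 to 8 N is plenty; over 20 N is too hard. It counts as down beyond 0.006 and as still up below 0.003.
- box_small: loose grey switch box on rubber feet, 70 (x) x 90 (y) x 30 mm high, about 0.45 kg, with a small round key, 20 mm across, white, at the middle of its top; origin at the centre of its underside on the table, z up. The four boxes are alike but for the key, stand level on the table and lie anywhere among one another.
- key_small_top (a point): centre of the flat top of a small round key, 20 mm across (must stay up); it moves with the key. With the key up it is 50 mm above the table, 20 mm above the top of its box. The cap is cushioned: it gives about 0.5 mm per N (up to 7 mm) on top of the key's own travel and springs back when let go.
- key_small (a joint): how far this key (a small round key, 20 mm across) has been pushed straight down, in m: 0 = up, 0.010 = the stop. No return spring: it slides against about 3 N of friction (the cushioned cap gives about 1.5 mm first) and stays at the depth to which it was pushed. 4 to 8 N is plenty; over 20 N is too hard. It counts as down beyond 0.006 and as still up below 0.003.
- vial_cap (a point): centre of the cap of a small standing vial, 16 mm across and 39 mm tall, loose, easily knocked over; a bystander
- stamp_top (a point): top of the handle of a standing date stamp, foot 23 x 48 mm, 69 mm tall, loose; a bystander
- cup: small clear measuring cup, 39 mm across, 38 mm tall, loose, very light; origin at the centre of its underside; a bystander
- pen: marker pen lying along its y axis, 131 mm long, 13 mm thick, loose; origin under its middle; a bystander
- carton: folding carton with an open flap, 66 (x) x 133 (y) x 53 mm high, loose; origin at its underside near the middle; a bystander
- tape: roll of fixing tape lying flat, about 63 mm across, 26 mm high, loose; origin at the centre of its underside; a bystander
There are look-alikes about, which are no part of the job. What is shaped like the box_large but orange is not meant.

How it is judged:
On the way, in this order (a step that is already met when the one before it is completed fails the run):
1. the large round key is down, the others still up (value of joint key_large above 0.006 m and value of joint each of key_square, key_bar below 0.003 m), for 0.1 s.
2. the square key is down too, the bar still up (value of joint each of key_large, key_square above 0.006 m and value of joint key_bar below 0.003 m), for 0.1 s.
3. the bar key is down too (value of joint each of key_large, key_square, key_bar above 0.006 m), for 0.1 s.
At the end, for the whole second after the job is handed in: The large round, square and bar keys are each down by more than 6 mm (of 10), the small round key is up (less than 3 mm); all four boxes stand flat, at rest, within 20 mm of where they were, and the vial, stamp, cup, pen, carton and tape are within 15 mm of where they were (all of step 3 and value of joint key_small below 0.003 m and distance of each of box_large, box_square, box_bar, box_small from where it was at the start of the episode below 0.02 m and height (world z) of each of box_large, box_square, box_bar, box_small below 0.008 m and angle between each of box_large, box_square, box_bar, box_small's own z axis and vertical below 0.1 rad and linear speed of each of box_large, box_square, box_bar, box_small below 0.02 m/s and distance of each of vial_cap, stamp_top, cup, pen, carton, tape from where it was at the start of the episode below 0.015 m); the robot touches nothing.
It fails at once if a key is pushed out of order: the square before the large round one is down, or the bar before the square one is down ((value of joint key_square above 0.003 m and value of joint key_large below 0.006 m) or (value of joint key_bar above 0.003 m and value of joint key_square below 0.006 m)).
It fails at once if the small round key is pushed (value of joint key_small above 0.003 m).
It fails at once if a switch box is pressed or struck harder than 22 N (contact force between any of the fingers, the arm and box_large above 22 N or contact force between any of the fingers, the arm and box_square above 22 N or contact force between any of the fingers, the arm and box_bar above 22 N or contact force between any of the fingers, the arm and box_small above 22 N).
It fails at once if a switch box is shoved more than 20 mm, lifted or tipped (distance of any of box_large, box_square, box_bar, box_small from where it was at the start of the episode above 0.02 m or height (world z) of any of box_large, box_square, box_bar, box_small above 0.008 m or angle between any of box_large, box_square, box_bar, box_small's own z axis and vertical above 0.2 rad).
It fails at once if a bystander is shifted or knocked over (more than 15 mm) (distance of any of vial_cap, stamp_top, cup, pen, carton, tape from where it was at the start of the episode above 0.015 m).
It also fails if it takes over 43 s, if anything falls off the work surface, if the arm or the gripper's body presses on something with over 40 N, if the wrist force passes 120 N, or if a joint passes its speed limit or range.

## Working session

There is one attempt and no reset: what is moved stays moved. The work goes in short steps, Python scripts to look and compute and a tool call to move; the robot and the scene stay as the last step left them, time stands still between calls to the robot, and variables do not carry over. Pictures are saved under pics/ and viewed, at most 10 in all, crops included, and the job is handed in when it is done.

Besides the shell and the picture viewer there is one more tool, called as name(argument=value, ...) on one line, values as JSON. step_arm: Moves the arm, as the interface text tells. Its arguments: {"type":"object","properties":{"deltas":{"type":"array","items":{"type":"array","items":{"type":"number"}}},"newtons":{"type":"number"}},"required":["deltas"]}

```bash
mkdir -p pics; python3 - <<'E'
from workcell import *
import cv2,numpy as np
for n in("top","side"):
    c=read_camera(n); np.savez(f"{n}.npz",**c); cv2.imwrite(f"pics/{n}0.png",c["image"][...,::-1])
    print(n,c["K"].tolist(),c["world_from_camera"].round(3).tolist())
s=get_state();print(s)
E
```

```text
top [[379.2381291486854, 0.0, 276.7231936842393], [0.0, 379.2381291486854, 212.32164676094143], [0.0, 0.0, 1.0]] [[-0.017, -0.984, 0.175, 0.335], [-1.0, 0.014, -0.017, 0.101], [0.015, -0.175, -0.984, 1.105], [0.0, 0.0, 0.0, 1.0]]
side [[518.4645268001489, 0.0, 276.61566146595453], [0.0, 518.4645268001489, 210.5502701203029], [0.0, 0.0, 1.0]] [[-0.954, -0.187, 0.234, 0.253], [-0.299, 0.639, -0.709, 1.013], [-0.017, -0.746, -0.666, 0.95], [0.0, 0.0, 0.0, 1.0]]
{'clock': 0.1, 'joint_pos': array([-1.38159411e+00,  3.13910815e-01,  4.51087325e-02,  1.30364484e+00,
       -4.60578052e-06,  1.43120937e+00]), 'qvel': array([ 0.00076318,  0.00155176,  0.0009956 , -0.00080424,  0.00042623,
       -0.00030068]), 'tau': array([ 2.55623338e-03, -4.81724203e+01,  2.99244601e+01,  1.27277628e-02,
       -2.37388158e-04, -4.87231077e-06]), 'tcp_pos': array([ 0.18557394, -0.54373767,  0.23051292]), 'orientation': array([-8.24985313e-04,  9.86517279e-01,  1.63655055e-01, -2.27737257e-05]), 'wrist_force': array([ 1.13762164, -0.28813499, -0.00969914]), 'ft_torque': array([ 0.01408484,  0.00773767, -0.03321615]), 'grip_force': 0.0, 'finger_gap': 0.08527122115220154}
```

View pics/top0.png

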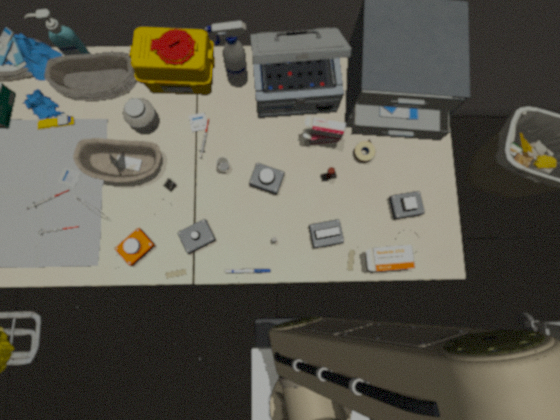

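View pics/side0.png

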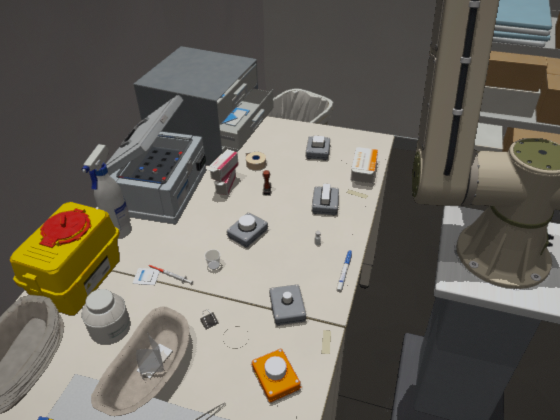

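Top view: the large key is at (267,177), the square at (409,203), the bar at (327,233) and the small at (196,236). The orange decoy is at (133,246). In the side view the large key is at (247,223), the square at (319,142), the bar at (326,194) and the small at (287,298).

```bash
cat > loc.py <<'E'
import cv2,numpy as np
P={"large":((267,176),(247,222)),"square":((409,203),(318,142)),"bar":((327,233),(326,194)),"small":((196,236),(287,298))}
def blob(c,p,r=16):
    im=c["image"].astype(int); x,y=p
    m=np.zeros(im.shape[:2],np.uint8); sub=im[y-r:y+r+1,x-r:x+r+1]
    t=cv2.threshold(sub.max(2).astype(np.uint8),0,255,cv2.THRESH_OTSU)[0]
    roi=c["image"][y-r:y+r+1,x-r:x+r+1].max(2)
    return roi
def key(c,p,r=14):
    # flat top: pixels whose world height is near the local key height
    x,y=p; v,u=np.mgrid[y-r:y+r+1,x-r:x+r+1]; z=c["z_map"][v,u]
    K=c["K"];T=c["world_from_camera"]
    W=np.stack([(u-K[0,2])/K[0,0]*z,(v-K[1,2])/K[1,1]*z,z],-1)@T[:3,:3].T+T[:3,3]
    h=W[r-1:r+2,r-1:r+2,2].mean()
    m=((abs(W[...,2]-h)<.006)&(z>0)).astype(np.uint8)
    n,l,s,cc=cv2.connectedComponentsWithStats(m); k=l==l[r,r]
    uv=np.array([u[k].mean(),v[k].mean()])
    a=cv2.minAreaRect((W[k][:,:2]*1000).astype(np.float32))
    return uv,W[k].mean(0),h,a
def ray(c,uv):
    K=c["K"];T=c["world_from_camera"]
    return T[:3,3],T[:3,:3]@np.array([(uv[0]-K[0,2])/K[0,0],(uv[1]-K[1,2])/K[1,1],1])
def tri(c1,u1,c2,u2):
    o,d=ray(c1,u1);p,e=ray(c2,u2)
    s=np.linalg.lstsq(np.c_[d,-e],p-o,rcond=None)[0]
    a,b=o+s[0]*d,p+s[1]*e
    return (a+b)/2,np.linalg.norm(a-b)
E
python3 - <<'E'
from loc import *
C={n:dict(np.load(n+".npz")) for n in("top","side")}
big=[]
for n,(a,b) in P.items():
    A=key(C["top"],a);B=key(C["side"],b)
    t,g=tri(C["top"],A[0],C["side"],B[0])
    print(n,A[0].round(1),B[0].round(1),"tri",(t*1000).round(),round(g*1000,1),"depth",(A[1]*1000).round(),(B[1]*1000).round(),np.round(A[3][1:],0) if 0 else (np.round(A[3][1]),round(A[3][2])))
T=C["top"]["image"][150:260,180:430];cv2.imwrite("pics/c.png",cv2.resize(T[...,::-1],None,fx=3.2,fy=3.2,interpolation=2))
E
```

```text
large [266.1 175.4] [246.5 220.5] tri [632. 111.  47.] 0.8 depth [631. 111.  49.] [632. 113.  49.] (array([39., 40.]), 47)
square [409.6 202.7] [317.9 139.9] tri [ 546. -300.   44.] 0.4 depth [ 545. -298.   49.] [ 545. -294.   48.] (array([34., 35.]), 9)
bar [327.2 232.1] [325.4 192. ] tri [465. -59.  45.] 0.9 depth [464. -59.  49.] [465. -55.  49.] (array([20., 66.]), 10)
small [194.  234.7] [286.9 295.7] tri [463. 315.  46.] 0.9 depth [463. 314.  49.] [463. 317.  48.] (array([18., 17.]), 88)
```

View pics/c.png

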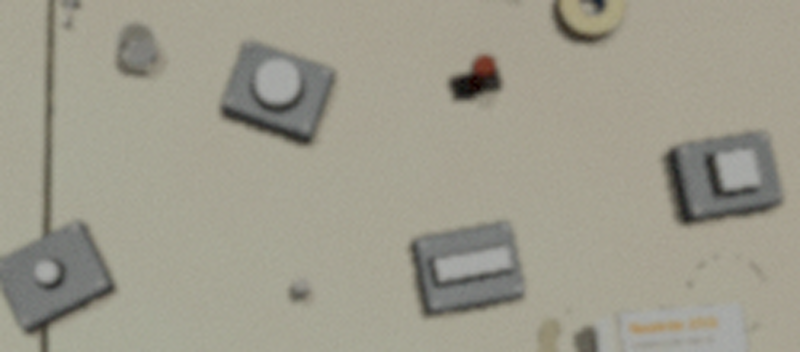

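step_arm(deltas=[[15,22,0,0,0,0,-1],[22,33,0,0,0,0,-1],[22,33,0,0,0,0,-1],[22,33,0,0,0,0,-1],[22,33,0,0,0,0,-1]], newtons=20)

```text
clock: 0.6
tcp_pos: [0.2891, -0.3887, 0.2309]
orientation: [-0.0, 0.987, 0.163, -0.0]
wrist_force: [1.0, -0.2, 1.3]
finger_gap: 0.0123
grip_force: 0.0
```

step_arm(deltas=[[23,33,0,0,0,0,-1],[23,33,0,0,0,0,-1],[23,33,0,0,0,0,-1],[23,33,0,0,0,0,-1],[23,33,0,0,0,0,-1]])

```text
clock: 1.1
tcp_pos: [0.4041, -0.2236, 0.2311]
orientation: [-0.0, 0.987, 0.164, -0.0]
wrist_force: [1.0, -1.3, 0.3]
finger_gap: -0.0001
grip_force: 0.0
```

step_arm(deltas=[[23,33,0,0,0,0,-1],[23,33,0,0,0,0,-1],[23,33,0,0,0,0,-1],[23,33,0,0,0,0,-1],[23,33,0,0,0,0,-1]])

```text
clock: 1.6
tcp_pos: [0.5192, -0.0586, 0.231]
orientation: [-0.0, 0.987, 0.164, -0.0]
wrist_force: [0.7, -0.8, 1.1]
finger_gap: -0.0003
grip_force: 0.0
```

step_arm(deltas=[[23,33,0,0,0,0,-1],[23,33,0,0,0,0,-1],[23,33,0,0,0,0,-1],[23,33,0,0,0,0,-1],[15,22,0,0,0,0,-1]])

```text
clock: 2.1
tcp_pos: [0.6265, 0.0962, 0.2304]
orientation: [-0.0, 0.986, 0.165, -0.0]
wrist_force: [0.2, 0.6, -0.2]
finger_gap: -0.0001
grip_force: 0.0
```

step_arm(deltas=[[4,15,-30,0,0,0,-1],[0,0,-40,0,0,0,-1],[0,0,-40,0,0,0,-1],[0,0,-40,0,0,0,-1],[0,0,0,0,0,0,-1]])

```text
clock: 2.6
tcp_pos: [0.6243, 0.1086, 0.0746]
orientation: [-0.001, 0.986, 0.164, -0.006]
wrist_force: [-1.5, -0.4, -0.9]
finger_gap: -0.0001
grip_force: 0.0
```

```bash
python3 - <<'E'
from workcell import *
import cv2,numpy as np
c=read_camera("side");cv2.imwrite("pics/s1.png",cv2.resize(c["image"][130:300,160:400,::-1],None,fx=3,fy=3,interpolation=2))
s=get_state();print(s["tcp_pos"],s["wrist_force"])
E
```

```text
[0.62664031 0.10866272 0.07821151] [-0.12746923 -0.61368509  0.39679368]
```

View pics/s1.png

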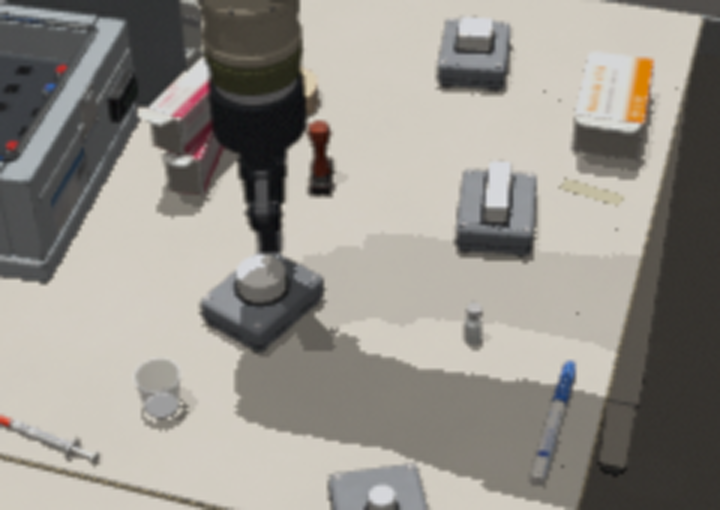

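The shut tips (265,250 in the crop) stand just above the large key (262,275). Next I go down gently.

step_arm(deltas=[[4,2,-10,0,0,0,-1],[0,0,-10,0,0,0,-1],[0,0,-3,0,0,0,-1],[0,0,0,0,0,0,-1],[0,0,0,0,0,0,-1]])

```text
clock: 3.15
tcp_pos: [0.634, 0.1107, 0.059]
orientation: [0.0, 0.987, 0.164, 0.0]
wrist_force: [0.4, -0.1, 0.1]
finger_gap: -0.0003
grip_force: 0.0
```

step_arm(deltas=[[0,0,-1.5,0,0,0,-1],[0,0,-1.5,0,0,0,-1],[0,0,-1.5,0,0,0,-1],[0,0,-1.5,0,0,0,-1],[0,0,0,0,0,0,-1]])

```text
clock: 3.65
tcp_pos: [0.6334, 0.1108, 0.052]
orientation: [0.0, 0.987, 0.164, -0.0]
wrist_force: [-0.3, -1.2, -0.5]
finger_gap: -0.0002
grip_force: 0.0
```

step_arm(deltas=[[-2,0,-1.5,0,0,0,-1],[0,0,-1.5,0,0,0,-1],[0,0,-1.5,0,0,0,-1],[0,0,-1.5,0,0,0,-1],[0,0,0,0,0,0,-1]])

```text
clock: 4.15
tcp_pos: [0.6315, 0.1108, 0.0463]
orientation: [0.0, 0.987, 0.164, -0.0]
wrist_force: [-0.9, 0.1, 2.7]
finger_gap: 0.0
grip_force: 1.3
```

step_arm(deltas=[[0,0,-1,0,0,0,-1],[0,0,-1,0,0,0,-1],[0,0,-1,0,0,0,-1],[0,0,-1,0,0,0,-1],[0,0,0,0,0,0,-1]])

```text
clock: 4.65
tcp_pos: [0.6315, 0.1108, 0.0421]
orientation: [0.0, 0.987, 0.164, -0.0]
wrist_force: [-1.7, -0.2, 3.4]
finger_gap: -0.0
grip_force: 1.3
```

step_arm(deltas=[[0,0,-1,0,0,0,-1],[0,0,-1,0,0,0,-1],[0,0,-1,0,0,0,-1],[0,0,0,0,0,0,-1]])

```text
clock: 5.05
tcp_pos: [0.6316, 0.1108, 0.0391]
orientation: [0.0, 0.987, 0.164, -0.0]
wrist_force: [-1.0, 0.1, 2.9]
finger_gap: 0.0002
grip_force: 1.3
```

step_arm(deltas=[[0,0,-1,0,0,0,-1],[0,0,0,0,0,0,-1],[0,0,0,0,0,0,-1]])

```text
clock: 5.35
tcp_pos: [0.6317, 0.1108, 0.0384]
orientation: [0.0, 0.987, 0.164, 0.0]
wrist_force: [-1.9, 0.6, 3.2]
finger_gap: 0.0
grip_force: 1.7
```

step_arm(deltas=[[0,0,-1,0,0,0,-1],[0,0,0,0,0,0,-1],[0,0,0,0,0,0,-1]])

```text
clock: 5.65
tcp_pos: [0.6317, 0.1107, 0.0375]
orientation: [0.0, 0.987, 0.164, 0.0]
wrist_force: [-2.8, 0.3, 4.0]
finger_gap: 0.0
grip_force: 2.5
```

step_arm(deltas=[[0,0,5,0,0,0,-1],[0,0,15,0,0,0,-1],[0,0,30,0,0,0,-1],[0,0,40,0,0,0,-1],[0,0,40,0,0,0,-1]])

```text
clock: 6.15
tcp_pos: [0.6317, 0.1107, 0.1681]
orientation: [0.0, 0.987, 0.164, -0.0]
wrist_force: [1.3, -0.4, 0.8]
finger_gap: -0.0002
grip_force: 0.0
```

```bash
python3 - <<'E'
from workcell import *
from loc import *
c=read_camera("side")
for n in P: print(n,key(c,P[n][1])[1].round(4))
E
```

```text
large [0.632  0.1132 0.0386]
square [ 0.5459 -0.294   0.0475]
bar [ 0.4647 -0.0557  0.0491]
small [0.4636 0.3165 0.0481]
```

The large key went from 49 to 38.6 mm, so it is down. Next is the square key.

step_arm(deltas=[[-6,-30,0,0,0,0,-1],[-9,-42,0,0,0,0,-1],[-9,-42,0,0,0,0,-1],[-9,-42,0,0,0,0,-1],[-9,-42,0,0,0,0,-1]])

```text
clock: 6.7
tcp_pos: [0.5897, -0.0889, 0.1673]
orientation: [0.0, 0.986, 0.164, 0.001]
wrist_force: [-0.0, -0.0, -0.3]
finger_gap: -0.0
grip_force: 0.0
```

step_arm(deltas=[[-9,-42,0,0,0,0,-1],[-9,-42,0,0,0,0,-1],[-9,-42,0,0,0,0,-1],[-9,-42,0,0,0,0,-1],[-6,-30,0,0,0,0,-1]])

```text
clock: 7.2
tcp_pos: [0.5473, -0.2884, 0.1672]
orientation: [0.001, 0.987, 0.163, 0.0]
wrist_force: [0.6, -1.0, 0.2]
finger_gap: -0.0002
grip_force: 0.0
```

step_arm(deltas=[[-1,-12,-20,0,0,0,-1],[0,0,-40,0,0,0,-1],[0,0,-30,0,0,0,-1],[0,0,-15,0,0,0,-1],[0,0,0,0,0,0,-1]])

```text
clock: 7.7
tcp_pos: [0.545, -0.2963, 0.0592]
orientation: [-0.002, 0.987, 0.163, -0.002]
wrist_force: [-0.8, -0.4, -0.0]
finger_gap: 0.0004
grip_force: 0.0
```

step_arm(deltas=[[0,0,0,0,0,0,-1],[0,0,-1.5,0,0,0,-1],[0,0,-1.5,0,0,0,-1],[0,0,-1.5,0,0,0,-1],[0,0,-1.5,0,0,0,-1]])

```text
clock: 8.2
tcp_pos: [0.547, -0.2974, 0.0569]
orientation: [0.0, 0.987, 0.164, 0.0]
wrist_force: [0.5, -0.3, -0.1]
finger_gap: -0.0001
grip_force: 0.0
```

```bash
python3 - <<'E'
from workcell import *
import cv2
c=read_camera("side");cv2.imwrite("pics/s2.png",cv2.resize(c["image"][80:240,220:400,::-1],None,fx=3,fy=3,interpolation=2))
print(get_state()["tcp_pos"])
E
```

```text
[ 0.54676227 -0.29724824  0.0563907 ]
```

View pics/s2.png

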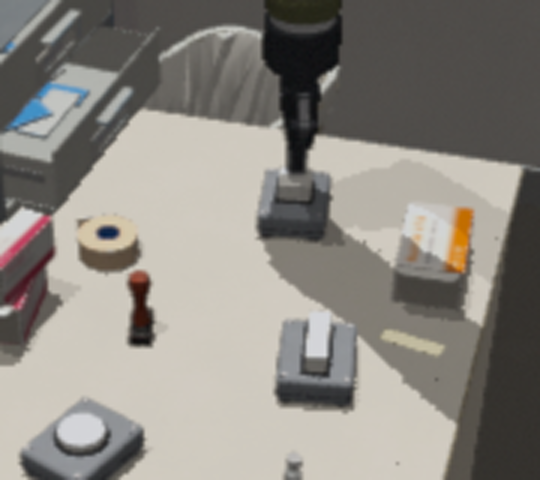

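The tips (296,172) are just over the square key (296,182), and the large key (80,433) stands low. I press the square key down from 56 to about 37.5 mm.

step_arm(deltas=[[0,0,-1.5,0,0,0,-1],[0,0,-1.5,0,0,0,-1],[0,0,-1.5,0,0,0,-1],[0,0,-1.5,0,0,0,-1],[0,0,-1.5,0,0,0,-1]])

```text
clock: 8.75
tcp_pos: [0.5467, -0.2972, 0.0488]
orientation: [0.0, 0.987, 0.164, -0.0]
wrist_force: [-0.3, 0.3, 3.3]
finger_gap: 0.0001
grip_force: 1.3
```

step_arm(deltas=[[0,0,-1.2,0,0,0,-1],[0,0,-1.2,0,0,0,-1],[0,0,-1.2,0,0,0,-1],[0,0,-1.2,0,0,0,-1],[0,0,-1.2,0,0,0,-1]])

```text
clock: 9.25
tcp_pos: [0.5467, -0.2973, 0.0428]
orientation: [0.0, 0.987, 0.164, 0.0]
wrist_force: [-1.0, 0.8, 2.2]
finger_gap: -0.0001
grip_force: 1.5
```

step_arm(deltas=[[0,0,-1,0,0,0,-1],[0,0,-1,0,0,0,-1],[0,0,-1,0,0,0,-1],[0,0,-1,0,0,0,-1],[0,0,0,0,0,0,-1]])

```text
clock: 9.75
tcp_pos: [0.5467, -0.2973, 0.0387]
orientation: [0.0, 0.987, 0.164, -0.0]
wrist_force: [-0.6, 0.4, 3.3]
finger_gap: 0.0001
grip_force: 1.4
```

step_arm(deltas=[[0,0,-1,0,0,0,-1],[0,0,-0.5,0,0,0,-1],[0,0,0,0,0,0,-1]])

```text
clock: 10.05
tcp_pos: [0.5467, -0.2973, 0.0375]
orientation: [0.0, 0.987, 0.164, 0.0]
wrist_force: [-0.2, -0.0, 4.9]
finger_gap: -0.0002
grip_force: 2.5
```

step_arm(deltas=[[0,0,5,0,0,0,-1],[0,0,15,0,0,0,-1],[0,0,30,0,0,0,-1],[0,0,40,0,0,0,-1],[0,0,20,0,0,0,-1]])

```text
clock: 10.55
tcp_pos: [0.5477, -0.298, 0.1505]
orientation: [0.001, 0.987, 0.164, 0.001]
wrist_force: [0.2, -0.6, 0.2]
finger_gap: 0.0002
grip_force: 0.0
```

```bash
python3 - <<'E'
from workcell import *
from loc import *
c=read_camera("top")
for n in P: print(n,key(c,P[n][0])[1].round(4))
print(get_state()["tcp_pos"])
E
```

```text
large [0.6308 0.1109 0.0381]
square [ 0.5455 -0.2978  0.0386]
bar [ 0.4643 -0.0586  0.0487]
small [0.4625 0.3141 0.0477]
[ 0.54883116 -0.29875998  0.15327911]
```

The square key is down. Next is the bar key at (464,-58).

step_arm(deltas=[[-8,25,0,0,0,0,-1],[-13,37,0,0,0,0,-1],[-13,37,0,0,0,0,-1],[-13,37,0,0,0,0,-1],[-13,37,0,0,0,0,-1]])

```text
clock: 11.1
tcp_pos: [0.4857, -0.1229, 0.1467]
orientation: [-0.0, 0.987, 0.163, -0.0]
wrist_force: [0.3, 0.2, 1.3]
finger_gap: 0.0003
grip_force: 0.0
```

step_arm(deltas=[[-13,37,0,0,0,0,-1],[-10,28,0,0,0,0,-1],[0,0,0,0,0,0,-1],[0,0,-20,0,0,0,-1],[0,0,-30,0,0,0,-1]])

```text
clock: 11.6
tcp_pos: [0.4659, -0.0601, 0.0983]
orientation: [0.001, 0.986, 0.164, 0.002]
wrist_force: [0.8, -0.3, -0.5]
finger_gap: 0.0002
grip_force: 0.0
```

step_arm(deltas=[[0,0,-25,0,0,0,-1],[0,0,-15,0,0,0,-1],[0,0,0,0,0,0,-1],[0,0,0,0,0,0,-1]])

```text
clock: 12.0
tcp_pos: [0.4638, -0.0597, 0.0572]
orientation: [-0.0, 0.987, 0.163, -0.0]
wrist_force: [0.3, -0.2, -0.2]
finger_gap: 0.0
grip_force: 0.0
```

step_arm(deltas=[[0.5,1,-1.5,0,0,0,-1],[0,0,-1.5,0,0,0,-1],[0,0,-1.5,0,0,0,-1],[0,0,-1.5,0,0,0,-1],[0,0,-1.5,0,0,0,-1]])

```text
clock: 12.5
tcp_pos: [0.4643, -0.0582, 0.0499]
orientation: [0.0, 0.987, 0.164, 0.0]
wrist_force: [0.8, -1.1, 0.0]
finger_gap: -0.0001
grip_force: 0.1
```

step_arm(deltas=[[0,0,-1.2,0,0,0,-1],[0,0,-1.2,0,0,0,-1],[0,0,-1.2,0,0,0,-1],[0,0,-1.2,0,0,0,-1],[0,0,-1.2,0,0,0,-1]])

```text
clock: 13.0
tcp_pos: [0.4643, -0.0583, 0.0439]
orientation: [0.0, 0.987, 0.164, 0.0]
wrist_force: [-0.0, 0.9, 3.3]
finger_gap: -0.0001
grip_force: 1.5
```

step_arm(deltas=[[0,0,-1,0,0,0,-1],[0,0,-1,0,0,0,-1],[0,0,-1,0,0,0,-1],[0,0,-1,0,0,0,-1],[0,0,0,0,0,0,-1]])

```text
clock: 13.5
tcp_pos: [0.4643, -0.0583, 0.0397]
orientation: [0.0, 0.987, 0.164, 0.0]
wrist_force: [-0.5, 0.7, 2.6]
finger_gap: 0.0003
grip_force: 1.3
```

step_arm(deltas=[[0,0,-1,0,0,0,-1],[0,0,-1,0,0,0,-1],[0,0,0,0,0,0,-1]])

```text
clock: 13.8
tcp_pos: [0.4643, -0.0583, 0.0378]
orientation: [0.0, 0.987, 0.164, 0.0]
wrist_force: [-0.2, 0.3, 4.5]
finger_gap: -0.0001
grip_force: 2.1
```

step_arm(deltas=[[0,0,5,0,0,0,-1],[0,0,15,0,0,0,-1],[0,0,30,0,0,0,-1],[0,0,40,0,0,0,-1],[0,0,40,0,0,0,-1]])

```text
clock: 14.3
tcp_pos: [0.463, -0.0579, 0.1686]
orientation: [-0.0, 0.987, 0.164, -0.001]
wrist_force: [1.0, -0.1, -0.5]
finger_gap: -0.0004
grip_force: 0.0
```

step_arm(deltas=[[0,-35,10,0,0,0,-1],[0,-45,0,0,0,0,-1],[0,-45,0,0,0,0,-1],[0,-35,0,0,0,0,-1],[0,0,0,0,0,0,-1]])

```text
clock: 14.8
tcp_pos: [0.464, -0.2222, 0.1775]
orientation: [0.001, 0.987, 0.161, -0.0]
wrist_force: [-0.1, 1.0, -0.2]
finger_gap: 0.0001
grip_force: 0.0
```

```bash
python3 - <<'E'
from workcell import *
from loc import *
for v,w in enumerate(("top","side")):
    c=read_camera(w)
    for n in P: print(n,key(c,P[n][v])[1].round(4))
cv2.imwrite("pics/s3.png",c["image"][...,::-1])
print(get_state()["tcp_pos"])
E
```

```text
large [0.6353 0.1086 0.0277]
square [ 0.5243 -0.2514  0.162 ]
bar [ 0.4643 -0.0582  0.0386]
small [0.4627 0.3142 0.0485]
large [0.6321 0.1131 0.039 ]
square [ 0.5458 -0.296   0.0389]
bar [ 0.4655 -0.0561  0.0389]
small [0.4635 0.3164 0.0479]
[ 0.46341091 -0.21849829  0.17732923]
```

View pics/s3.png

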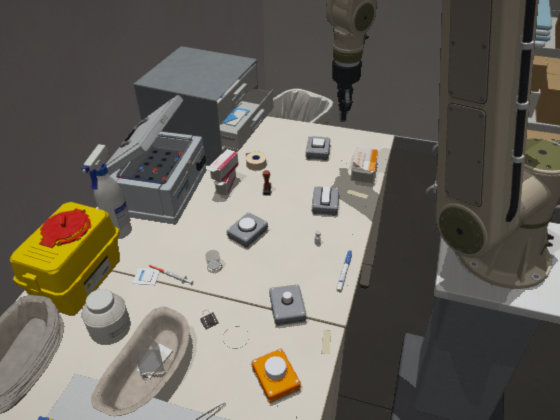

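The side view shows the large key (247,225), square key (318,142) and bar key (326,194) all at about 39 mm. The small key (287,298) is still up at 48 mm, all boxes and bystanders are in place, and the arm is clear.

```bash
python3 -c "
from workcell import *
print(hand_in())"
```

```text
the job is handed in; nothing more can be done
None
```

I pressed the large round, square and bar keys down in that order, each about 10 mm with under 5 N measured at the wrist; the small key stayed up, nothing else looked moved in the last camera view, and I handed the job in at about 15 s on the clock (no verdict was returned).

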